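Unscrew the clamped stock jar in the perfume workshop

TASK

Open the amber glass jar that is held in the round aluminium bench clamp: unscrew its cap anticlockwise (it takes more than one twist) until it comes free and lifts straight off. Carry the cap to the square cork mat and put it down gently, right way up and wholly on the mat; do not drop it. Leave the other, unclamped jar where it stands.

Things in the scene. Friction and masses are not known exactly. Their poses are not given: they have to be found in the camera images.
- cap: Knurled round aluminium cap of the clamped jar, 55 mm across, 28 mm high, 90 g, flat top. Origin: centre of its underside, z up. Closed at the start. Grip its side at any yaw. Anticlockwise from above it turns with 0.15 N m, not rising, and stays where left; beyond 115 degrees it lifts straight up, at 143 to 150 it meets a stop: two 75 degree twists do it. Lift it 30 mm to clear the neck.
- jar: Squat amber glass jar, 84 mm across, in an aluminium bench clamp (round plate 120 mm across, three upright jaws, 57 mm high), all bolted down. Origin: on the table under the jar's middle, z up. The closed cap's underside is 86 mm, its top 114 mm above the table; the glass shoulder starts 6 mm below the cap.
- other_jar: A jar of the same shape and size with the same kind of cap, standing loose on the table without a clamp, 102 mm high, 550 g. Not to be disturbed. Origin: centre of its underside.
- mat: Square cork mat fixed to the table, 110 mm by 110 mm, 6 mm thick. Origin: centre of its underside, on the table; its x and y axes run along its sides. The cap belongs on it, its underside then 6 mm above this origin.

How it is judged:
By the outcome, as a careful person would: the job done as asked, in the order asked, and still so for the second after the job is handed in, with the robot touching nothing.
It also fails if it takes over 61 s, if anything falls off the work surface, if the arm or the gripper's body presses on something with over 40 N, if the wrist force passes 120 N, or if a joint passes its speed limit or range.

ROBOT

A 6-joint arm with a two-finger parallel gripper is mounted at the origin on the work surface. World frame = base frame: x ahead of the robot, y to its left, z up, the work surface at z = 0. Lengths are in m, angles in rad, forces in N, time in s.
With the tool pointing down it reaches from about 0.225 to 0.875 m from the base axis. Payload 3.4 kg.
Tool frame: the origin (TCP) lies at the very end of the fingers, on their centre line; the grasp point (between the pads) lies 19 mm behind it; z points along the fingers, y is the line along which they close (so a half turn about z gives the same grasp; the last joint's range is limited). The gripper opens to 85 mm and grips with 20 to 120 N. Pads are 22 mm wide; open, the fingers measure 114 mm over their backs; the gripper's body (76 mm by 85 mm) begins 54 mm behind the grasp point. The pads swing forward as they close: fully open they stand 13 mm farther back than shut.
Start: joints at [0.995, 0.276, 1.505, -0, 1.361, -0.121], TCP at [0.253, 0.517, 0.231] pointing down, gripper open.
Joint ranges: [-2.89, 2.89], [-0.75, 2.08], [0.22, 2.7], [-1.18, 4.32], [0.11, 2.71], [-2.7, 2.7]. Speed limits (rad/s): [2.57, 2.57, 3.14, 3.14, 3.14, 3.14].

INTERFACE

Orientations are given as a unit quaternion [w, x, y, z].
In Python, from rig import get_state, optics, sign_off gives the robot as it stands.
- The arm moves only by the tool send_rows, never from a script. Its argument "increments" is a list of rows, each an object with "gripper": the gripper's target within -1 to 1 (shut at 1, half-way at 0, fully open at -1); "linear": the shift along the world's x, y, z in m, a list of three; "delta_rot": the turn, a rotation vector about the world's x, y, z in rad, a list of three. In form: [{"gripper": gripper, "linear": [dx, dy, dz], "delta_rot": [rx, ry, rz]}, ...]. A call has 1 to 8 rows; each row is the pose to reach, as a shift and turn from the pose commanded when the call began; what a row does not reach only later rows make up. A row lasts 1/10 s, in which the tool goes at most 50 mm and 8.59 degrees, less where a joint would pass 70% of its speed; a pose out of reach is approached as far as the arm can. A call with a gripper value outside its range is refused whole. The fingers move at their own pace and stop on an object; "newtons" is the grip in N (left out, the last holds). Time passes only in rows, so rows that repeat a pose let the fingers close. It gives the time, the measured TCP pose, the force, the opening and the grip force at its end, in the units of the state.
- get_state(): the state, without advancing time (a new reading comes with each control period).
- optics.get_image(name): name is "scene" or "top"; returns a dict with "pixels" (400x640x3 uint8, blue, green, red), "K" (3x3 intrinsics, pixels), "k1" (the pictures are not rectified: a ray, as slopes to the right and down, at radius r is drawn at 1 + k1 r^2 times it, then the intrinsics apply), "rvec" (rotation vector, rad) and "tvec" (3), from world to camera coordinates, as OpenCV has them. Camera axes: x right, y down, z forward; pixel columns grow to the right and rows downward; lengths in m; the calibration is good to about 2 mm. A picture is of the moment at which its call begins. There is no depth.
- sign_off(): hands the job in; it is judged then, once.
The state is a dict: "clock": time; "qpos": joint angles; "qd": joint speeds; "effort": joint torques, N m; "position": TCP position; "ee_rot": TCP orientation; "contact_force": force on the tool from outside, world axes, zero at the start; "moment": the same for the moment, N m; "width": finger opening in m; "gripper_force": force on a finger pad.
Only numpy, scipy, OpenCV 4.12 (cv2) and the standard library are available. Lean on these libraries where they do the work, as an engineer would, in place of code of your own. Each camera call takes 0.05 s, during which the arm holds its last target. There are 200 camera calls.

## Working session

There is one attempt and no reset: what is moved stays moved. The work goes in short steps, Python scripts to look and compute and a tool call to move; the robot and the scene stay as the last step left them, time stands still between calls to the robot, and variables do not carry over. Pictures are saved under pics/ and viewed, at most 10 in all, crops included, and the job is handed in when it is done.

Besides the shell and the picture viewer there is one more tool, called after "Emit:" by a JSON object that holds its "op" and its "data". send_rows: Moves the arm, as the interface text tells. Its arguments: {"type":"object","properties":{"increments":{"type":"array"},"newtons":{"type":"number"}},"required":["increments"]}

```bash
mkdir -p pics; cat > h.py <<'E'
import numpy as np, cv2
from rig import get_state, optics, sign_off
def shot(n,f=None):
    d=optics.get_image(n)
    if f: cv2.imwrite('pics/'+f,d['pixels'])
    return d
def ray(d,uv):
    K=np.array(d['K'],float); R=cv2.Rodrigues(np.array(d['rvec'],float))[0]; t=np.array(d['tvec'],float).ravel()
    p=cv2.undistortPoints(np.array(uv,float).reshape(-1,1,2),K,np.array([d['k1'],0,0,0,0],float)).reshape(-1,2)
    v=np.c_[p,np.ones(len(p))]@R
    return -R.T@t, v
def onplane(d,uv,z):
    c,v=ray(d,uv); return c+v*((z-c[2])/v[:,2])[:,None]
def proj(d,P):
    return cv2.projectPoints(np.array(P,float).reshape(-1,1,3),np.array(d['rvec'],float),np.array(d['tvec'],float),np.array(d['K'],float),np.array([d['k1'],0,0,0,0],float))[0].reshape(-1,2)
E
python3 - <<'E'
from h import *
for n in('scene','top'):
    d=shot(n,n+'0.png'); print(n,ray(d,[320,200]),d['k1'],d['K'])
s=get_state();print(s)
E
```

```text
scene (array([0.81393562, 0.38816346, 0.61985469]), array([[-0.39535399, -0.54359032, -0.74054681]])) -0.0760559677400205 [[391.63575781   0.         314.39569072]
 [  0.         391.63575781 200.03059333]
 [  0.           0.           1.        ]]
top (array([0.41322864, 0.016156  , 1.20191435]), array([[ 0.08725615,  0.00622518, -0.99621953]])) 0.0382116071769739 [[483.75948042   0.         324.61772561]
 [  0.         483.75948042 198.14962486]
 [  0.           0.           1.        ]]
{'clock': 0.1, 'qpos': array([ 9.94977439e-01,  2.76527338e-01,  1.50601937e+00, -2.55987854e-05,
        1.36069917e+00, -1.20988463e-01]), 'qd': array([ 0.00036578, -0.00176552, -0.00233545,  0.00054375,  0.00137493,
        0.00083829]), 'effort': array([ 8.68410407e-04, -4.17701948e+01, -2.46406692e+01,  4.88979890e-05,
        5.93547709e-03,  5.55589622e-05]), 'position': array([0.2523482 , 0.51613559, 0.23052362]), 'ee_rot': array([-2.70439619e-04,  2.25457356e-01,  9.74252686e-01, -7.81220669e-04]), 'contact_force': array([ 0.29525486, -0.28964995,  0.26419606]), 'moment': array([-0.00458137, -0.01838333,  0.03445259]), 'gripper_force': 0.0, 'width': 0.08564545654117431}
```

View pics/scene0.png

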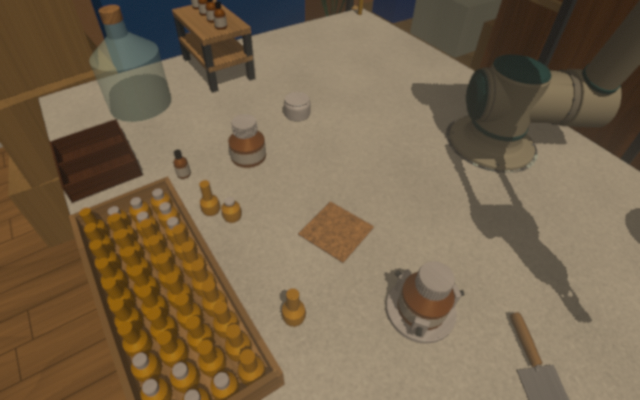

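View pics/top0.png

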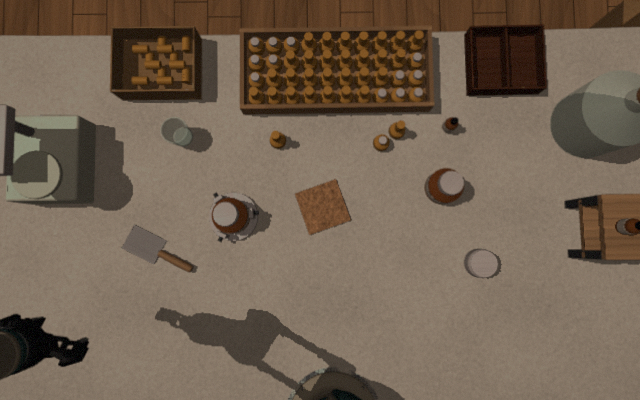

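The scene view shows the clamped jar at about (432,290), the mat at (337,232) and the loose jar at (247,142). In the top view the clamped cap is at about (229,214), the mat at (323,207) and the loose jar at (447,186).

```bash
cat > m.py <<'E'
from h import *
def blob(d,mask,near):
    cs,_=cv2.findContours(mask.astype(np.uint8),cv2.RETR_EXTERNAL,cv2.CHAIN_APPROX_NONE)
    cs=[c for c in cs if cv2.contourArea(c)>60]
    return min(cs,key=lambda c:abs(cv2.pointPolygonTest(c,near,True)) if cv2.pointPolygonTest(c,near,False)<0 else 0)
def sat(d):
    h=cv2.cvtColor(d['pixels'],cv2.COLOR_BGR2HSV); return h
E
python3 - <<'E'
from m import *
D={n:shot(n) for n in('scene','top')}
for n,(mat,) in {'scene':((337,232),),'top':((323,207),)}.items():
    d=D[n];h=sat(d)
    m=(h[...,1]>95)&(h[...,0]<20)&(h[...,2]>70)
    c=blob(d,cv2.morphologyEx(m.astype(np.uint8),cv2.MORPH_OPEN,np.ones((3,3))),mat)
    P=onplane(d,c.reshape(-1,2),.006)[:,:2].astype(np.float32)
    print(n,'mat',cv2.minAreaRect(P))
    for u,v in ([(434,275),(434,262),(425,300)] if n=='scene' else [(229,214),(225,218),(240,206)]): print(h[v,u])
# enlarged crops
a=D['top']['pixels'][170:260,180:290]; b=D['scene']['pixels'][240:350,370:480]
cv2.imwrite('pics/crop1.png',np.hstack([cv2.resize(a,(440,360),interpolation=cv2.INTER_CUBIC),cv2.resize(b,(360,360),interpolation=cv2.INTER_CUBIC)]))
E
```

```text
scene mat ((0.5039256811141968, 0.020833969116210938), (0.1105329617857933, 0.10936859250068665), 18.973196029663086)
[ 16  56 149]
[ 17  57 151]
[ 13 151 108]
top mat ((0.5019633769989014, 0.018005602061748505), (0.10954117029905319, 0.10976344347000122), 18.914249420166016)
[ 14  43 142]
[ 16  37 143]
[ 12 214  62]
```

View pics/crop1.png

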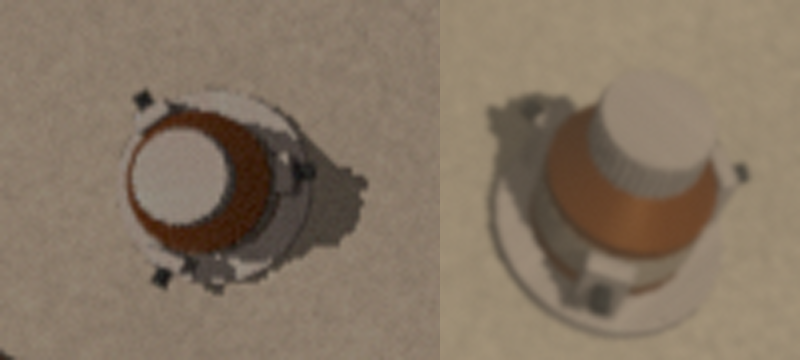

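The crop shows the clamped jar's cap disc at about (224.5,213.5) in the top view and (436,276.5) in the scene view. The three dark jaw tips sit at about (215,194), (255,212) and (220,239) in the top view.

```bash
python3 - <<'E'
from m import *
d=shot('top');s=shot('scene')
h=sat(d)
m=((h[...,1]<75)&(h[...,2]>120)).astype(np.uint8); w=np.zeros_like(m); cv2.circle(w,(225,213),16,1,-1); 
c=blob(d,m&w,(225,213)); print('top area px',cv2.contourArea(c),cv2.minEnclosingCircle(c))
P=onplane(d,c.reshape(-1,2),.114)[:,:2]; print(cv2.minEnclosingCircle(P.astype(np.float32)))
print('top hand',onplane(d,[[224.5,213.4]],.114), onplane(d,[[212.2,213.4],[236.8,213.4]],.114))
print('scene hand',onplane(s,[[436,276.6]],.114), onplane(s,[[419,276.6],[453.5,276.6]],.114))
h2=sat(s); 
J=onplane(d,[[(x+.5)/4-.5+180,(y+.5)/4-.5+170] for x,y in[(143,99),(304,171),(162,277)]],.057)[:,:2]
A=np.c_[2*J,np.ones(3)]; q=np.linalg.solve(A,(J**2).sum(1)); print('jaws',J,'centre',q[:2],'r',np.sqrt(q[2]+q[:2]@q[:2]),np.degrees(np.arctan2(*(J-q[:2]).T[::-1])))
# predicted rim projections vs centre, both views
for n,D_ in(('top',d),('scene',s)):
    c,v=ray(D_,[[224.5,213.4]] if n=='top' else [[436,276.6]]); print(n,c,v)
print('other', onplane(d,[[452,183]],.102))
# triangulate
c1,v1=ray(d,[[224.5,213.4]]);c2,v2=ray(s,[[436,276.6]])
v1=v1[0];v2=v2[0]; t=np.linalg.lstsq(np.c_[v1,-v2],c2-c1,rcond=None)[0]; print(c1+v1*t[0],c2+v2*t[1])
st=get_state(); from scipy.spatial.transform import Rotation as R
r=st['ee_rot'];print(R.from_quat([r[1],r[2],r[3],r[0]]).as_matrix().round(3))
E
```

```text
top area px 391.5 ((224.2669219970703, 213.76315307617188), 11.757969856262207)
((0.4806303381919861, 0.23834878206253052), 0.026328817009925842)
top hand [[0.48126696 0.23790175 0.114     ]] [[0.48166352 0.26541757 0.114     ]
 [0.48087155 0.21035022 0.114     ]]
scene hand [[0.48413101 0.23980582 0.114     ]] [[0.50579658 0.22543614 0.114     ]
 [0.46168149 0.25474809 0.114     ]]
jaws [[0.53034352 0.27130842]
 [0.48621116 0.17608311]
 [0.42496804 0.25943198]] centre [0.48092396 0.23637274] r 0.06052102438527915 [ 35.25725778 -84.98817712 157.6036122 ]
top [0.41322864 0.016156   1.20191435] [[ 0.06248697  0.20365316 -0.9991497 ]]
scene [0.81393562 0.38816346 0.61985469] [[-0.56566824 -0.25445734 -0.86762261]]
other [[ 0.54439578 -0.27907806  0.102     ]]
[0.48151354 0.23870537 0.11005729] [0.48155433 0.23864674 0.11004789]
[[-0.898  0.439 -0.   ]
 [ 0.439  0.898 -0.   ]
 [ 0.    -0.001 -1.   ]]
```

Emit:
{"op": "send_rows", "data": {"increments": [{"gripper":-1,"linear":[0.03,-0.035,0],"delta_rot":[0,0,-0.14]},{"gripper":-1,"linear":[0.06,-0.07,0],"delta_rot":[0,0,-0.28]},{"gripper":-1,"linear":[0.09,-0.105,0],"delta_rot":[0,0,-0.42]},{"gripper":-1,"linear":[0.12,-0.14,0],"delta_rot":[0,0,-0.56]},{"gripper":-1,"linear":[0.15,-0.175,0],"delta_rot":[0,0,-0.7]},{"gripper":-1,"linear":[0.18,-0.21,0],"delta_rot":[0,0,-0.84]},{"gripper":-1,"linear":[0.21,-0.25,-0.01],"delta_rot":[0,0,-0.98]},{"gripper":-1,"linear":[0.229,-0.278,-0.02],"delta_rot":[0,0,-1.12]}]}}

```text
clock: 1.1
position: [0.4837, 0.2363, 0.2115]
ee_rot: [0.001, 0.711, 0.703, 0.001]
contact_force: [-0.1, 1.2, 0.5]
width: 0.0853
gripper_force: 0.0
```

Emit:
{"op": "send_rows", "data": {"increments": [{"gripper":-1,"linear":[0,0,0],"delta_rot":[0,0,-0.1]},{"gripper":-1,"linear":[0,0,0],"delta_rot":[0,0,-0.17]},{"gripper":-1,"linear":[0,0,0],"delta_rot":[0,0,-0.17]},{"gripper":-1,"linear":[0,0,0],"delta_rot":[0,0,-0.17]},{"gripper":-1,"linear":[0,0,0],"delta_rot":[0,0,-0.17]}]}}

```text
clock: 1.6
position: [0.4815, 0.2388, 0.2114]
ee_rot: [0.0, 0.765, 0.644, 0.0]
contact_force: [-0.3, -0.6, -0.3]
width: 0.0853
gripper_force: 0.0
```

```bash
python3 - <<'E'
from m import *
from scipy.spatial.transform import Rotation as R
d=shot('top','top1.png')
s=shot('scene','scene1.png')
st=get_state();r=st['ee_rot'];M=R.from_quat([r[1],r[2],r[3],r[0]]).as_matrix()
print(st['clock'],st['position'],M.round(3),np.degrees(np.arctan2(M[1,1],M[0,1])),st['qpos'])
E
```

```text
1.7 [0.48144162 0.23888304 0.21143945] [[ 0.172  0.985  0.   ]
 [ 0.985 -0.172  0.   ]
 [ 0.     0.    -1.   ]] -9.8983640700868 [ 3.31149342e-01  2.31605527e-01  1.61745417e+00 -7.65462891e-05
  1.29225833e+00  5.03929413e-01]
```

View pics/scene1.png

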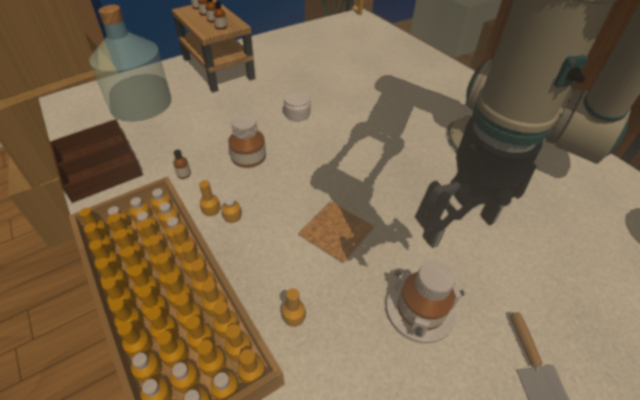

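The scene view shows the open gripper hanging above the clamped jar, with fingertips at about (433,240) and (490,215). The yaw is right, so I'll descend.

Emit:
{"op": "send_rows", "data": {"increments": [{"gripper":-1,"linear":[0,0,-0.02],"delta_rot":[0,0,0]},{"gripper":-1,"linear":[0,0,-0.045],"delta_rot":[0,0,0]},{"gripper":-1,"linear":[0,0,-0.07],"delta_rot":[0,0,0]},{"gripper":-1,"linear":[0,0,-0.09],"delta_rot":[0,0,0]},{"gripper":-1,"linear":[0,0,-0.105],"delta_rot":[0,0,0]},{"gripper":-1,"linear":[0,0,-0.118],"delta_rot":[0,0,0]},{"gripper":-1,"linear":[0,0,-0.126],"delta_rot":[0,0,0]},{"gripper":-1,"linear":[0,0,-0.13],"delta_rot":[0,0,0]}]}}

```text
clock: 2.5
position: [0.4812, 0.2387, 0.0807]
ee_rot: [-0.0, 0.766, 0.643, -0.0]
contact_force: [-0.1, -0.9, -0.1]
width: 0.0854
gripper_force: 0.0
```

Emit:
{"op": "send_rows", "data": {"increments": [{"gripper":-0.2,"linear":[0,0,0],"delta_rot":[0,0,0]},{"gripper":-0.2,"linear":[0,0,0],"delta_rot":[0,0,0]},{"gripper":-0.2,"linear":[0,0,0],"delta_rot":[0,0,0]},{"gripper":-0.2,"linear":[0,0,0],"delta_rot":[0,0,0]}], "newtons": 20}}

```text
clock: 2.9
position: [0.4822, 0.2388, 0.0821]
ee_rot: [0.0, 0.766, 0.643, 0.001]
contact_force: [-0.6, -0.0, 2.0]
width: 0.0532
gripper_force: 21.2
```

Emit:
{"op": "send_rows", "data": {"increments": [{"gripper":1,"linear":[0,0,0.001],"delta_rot":[0,0,0]},{"gripper":1,"linear":[0,0,0.001],"delta_rot":[0,0,0]},{"gripper":1,"linear":[0,0,0.001],"delta_rot":[0,0,0]}], "newtons": 50}}

```text
clock: 3.2
position: [0.4815, 0.2385, 0.0824]
ee_rot: [0.0, 0.766, 0.643, -0.0]
contact_force: [-0.4, 1.0, 1.2]
width: 0.053
gripper_force: 52.3
```

Emit:
{"op": "send_rows", "data": {"increments": [{"gripper":1,"linear":[0,0,0],"delta_rot":[0,0,0.08]},{"gripper":1,"linear":[0,0,0],"delta_rot":[0,0,0.16]},{"gripper":1,"linear":[0,0,0],"delta_rot":[0,0,0.24]},{"gripper":1,"linear":[0,0,0],"delta_rot":[0,0,0.32]},{"gripper":1,"linear":[0,0,0],"delta_rot":[0,0,0.4]},{"gripper":1,"linear":[0,0,0],"delta_rot":[0,0,0.48]},{"gripper":1,"linear":[0,0,0],"delta_rot":[0,0,0.56]},{"gripper":1,"linear":[0,0,0],"delta_rot":[0,0,0.64]}]}}

```text
clock: 4.0
position: [0.4819, 0.2384, 0.0824]
ee_rot: [0.0, 0.524, 0.852, 0.0]
contact_force: [0.6, -1.0, 0.4]
width: 0.0529
gripper_force: 52.3
```

```bash
python3 -c "
from h import *
s=get_state();print(s['moment'],s['contact_force'],s['qpos'],s['gripper_force'],s['width'])"
```

```text
[-0.11087016 -0.02920048 -0.18963032] [ 0.550551   -1.02880332  0.38331828] [ 3.30165133e-01  3.47535813e-01  1.80544813e+00 -3.66781893e-04
  9.88218028e-01 -1.38398755e-01] 52.29312267154455 0.052863941358407975
```

Emit:
{"op": "send_rows", "data": {"increments": [{"gripper":1,"linear":[0,0,0],"delta_rot":[0,0,0.09]},{"gripper":1,"linear":[0,0,0],"delta_rot":[0,0,0.18]},{"gripper":1,"linear":[0,0,0],"delta_rot":[0,0,0.27]},{"gripper":1,"linear":[0,0,0],"delta_rot":[0,0,0.36]},{"gripper":1,"linear":[0,0,0],"delta_rot":[0,0,0.45]},{"gripper":1,"linear":[0,0,0],"delta_rot":[0,0,0.54]},{"gripper":1,"linear":[0,0,0],"delta_rot":[0,0,0.62]},{"gripper":1,"linear":[0,0,0],"delta_rot":[0,0,0.67]}]}}

```text
clock: 4.8
position: [0.4817, 0.2382, 0.0824]
ee_rot: [0.0, 0.215, 0.977, -0.0]
contact_force: [-0.0, -0.3, 1.5]
width: 0.0524
gripper_force: 52.3
```

Emit:
{"op": "send_rows", "data": {"increments": [{"gripper":1,"linear":[0,0,0],"delta_rot":[0,0,0]},{"gripper":-1,"linear":[0,0,0],"delta_rot":[0,0,0]},{"gripper":-1,"linear":[0,0,0],"delta_rot":[0,0,0]},{"gripper":-1,"linear":[0,0,0],"delta_rot":[0,0,0]},{"gripper":-1,"linear":[0,0,0],"delta_rot":[0,0,0]},{"gripper":-1,"linear":[0,0,0],"delta_rot":[0,0,0]}]}}

```text
clock: 5.4
position: [0.4816, 0.2387, 0.0823]
ee_rot: [0.0, 0.216, 0.976, 0.0]
contact_force: [0.3, -0.4, 0.7]
width: 0.0856
gripper_force: 0.0
```

```bash
python3 -c "
from h import *
s=get_state();print(s['position'],s['moment'],s['contact_force'],s['qpos'],s['gripper_force'],s['width'])"
```

```text
[0.48159931 0.23865088 0.0823088 ] [-0.00363797 -0.00519388 -0.02172939] [ 0.29921216 -0.37158094  0.70828769] [ 3.30522759e-01  3.47550654e-01  1.80558590e+00  1.19345865e-04
  9.88360075e-01 -8.05460111e-01] 0.0 0.08555113135638193
```

Emit:
{"op": "send_rows", "data": {"increments": [{"gripper":-1,"linear":[0,0,0],"delta_rot":[0,0,-0.13]},{"gripper":-1,"linear":[0,0,0],"delta_rot":[0,0,-0.26]},{"gripper":-1,"linear":[0,0,0],"delta_rot":[0,0,-0.39]},{"gripper":-1,"linear":[0,0,0],"delta_rot":[0,0,-0.52]},{"gripper":-1,"linear":[0,0,0],"delta_rot":[0,0,-0.65]},{"gripper":-1,"linear":[0,0,0],"delta_rot":[0,0,-0.78]},{"gripper":-1,"linear":[0,0,0],"delta_rot":[0,0,-0.91]},{"gripper":-1,"linear":[0,0,0],"delta_rot":[0,0,-1.04]}]}}

```text
clock: 6.2
position: [0.4816, 0.2386, 0.0823]
ee_rot: [0.0, 0.674, 0.738, 0.0]
contact_force: [-0.6, 0.4, -0.5]
width: 0.0853
gripper_force: 0.0
```

Emit:
{"op": "send_rows", "data": {"increments": [{"gripper":-1,"linear":[0,0,0],"delta_rot":[0,0,-0.13]},{"gripper":-1,"linear":[0,0,0],"delta_rot":[0,0,-0.27]},{"gripper":-1,"linear":[0,0,0],"delta_rot":[0,0,-0.27]},{"gripper":1,"linear":[0,0,0],"delta_rot":[0,0,-0.27]},{"gripper":1,"linear":[0,0,0],"delta_rot":[0,0,-0.27]},{"gripper":1,"linear":[0,0,0],"delta_rot":[0,0,-0.27]},{"gripper":1,"linear":[0,0,0],"delta_rot":[0,0,-0.27]},{"gripper":1,"linear":[0,0,0],"delta_rot":[0,0,-0.27]}]}}

```text
clock: 7.0
position: [0.4817, 0.2386, 0.0827]
ee_rot: [0.0, 0.766, 0.643, 0.0]
contact_force: [-0.8, -0.4, 3.9]
width: 0.0526
gripper_force: 52.0
```

Emit:
{"op": "send_rows", "data": {"increments": [{"gripper":1,"linear":[0,0,0],"delta_rot":[0,0,0.08]},{"gripper":1,"linear":[0,0,0],"delta_rot":[0,0,0.16]},{"gripper":1,"linear":[0,0,0],"delta_rot":[0,0,0.24]},{"gripper":1,"linear":[0,0,0],"delta_rot":[0,0,0.32]},{"gripper":1,"linear":[0,0,0],"delta_rot":[0,0,0.4]},{"gripper":1,"linear":[0,0,0],"delta_rot":[0,0,0.48]},{"gripper":1,"linear":[0,0,0],"delta_rot":[0,0,0.56]},{"gripper":1,"linear":[0,0,0],"delta_rot":[0,0,0.64]}]}}

```text
clock: 7.8
position: [0.4814, 0.2383, 0.0826]
ee_rot: [-0.0, 0.523, 0.852, -0.0]
contact_force: [-1.4, -1.0, 4.1]
width: 0.0524
gripper_force: 52.3
```

Emit:
{"op": "send_rows", "data": {"increments": [{"gripper":1,"linear":[0,0,0],"delta_rot":[0,0,0.08]},{"gripper":1,"linear":[0,0,0],"delta_rot":[0,0,0.16]},{"gripper":1,"linear":[0,0,0],"delta_rot":[0,0,0.24]},{"gripper":1,"linear":[0,0,0],"delta_rot":[0,0,0.32]},{"gripper":1,"linear":[0,0,0],"delta_rot":[0,0,0.4]},{"gripper":1,"linear":[0,0,0],"delta_rot":[0,0,0.48]},{"gripper":1,"linear":[0,0,0],"delta_rot":[0,0,0.5]},{"gripper":1,"linear":[0,0,0],"delta_rot":[0,0,0.5]}]}}

```text
clock: 8.6
position: [0.4813, 0.238, 0.0826]
ee_rot: [-0.0, 0.298, 0.955, -0.001]
contact_force: [-1.6, -2.2, 5.8]
width: 0.0522
gripper_force: 52.4
```

Emit:
{"op": "send_rows", "data": {"increments": [{"gripper":1,"linear":[0,0,0.002],"delta_rot":[0,0,0]},{"gripper":1,"linear":[0,0,0.004],"delta_rot":[0,0,0]},{"gripper":1,"linear":[0,0,0.006],"delta_rot":[0,0,0]}]}}

```text
clock: 8.9
position: [0.4815, 0.2387, 0.0881]
ee_rot: [-0.0, 0.298, 0.955, 0.0]
contact_force: [-0.4, 0.1, -0.7]
width: 0.0523
gripper_force: 53.3
```

```bash
python3 - <<'E'
from h import *
s=get_state();print(s['clock'],s['position'],s['moment'],s['contact_force'],s['qpos'],s['gripper_force'],s['width'])
d=shot('scene')['pixels'][130:330,330:560]; cv2.imwrite('pics/lift.png',cv2.resize(d,None,fx=2.5,fy=2.5,interpolation=cv2.INTER_CUBIC))
E
```

```text
8.9 [0.48154065 0.2387117  0.08812792] [-0.00095137 -0.03604979 -0.02679767] [-0.43292964  0.05523549 -0.65395059] [ 3.30423100e-01  3.41147654e-01  1.79807634e+00  5.40308777e-04
  1.00265785e+00 -6.35496028e-01] 53.30065065762028 0.05225675905050128
```

View pics/lift.png

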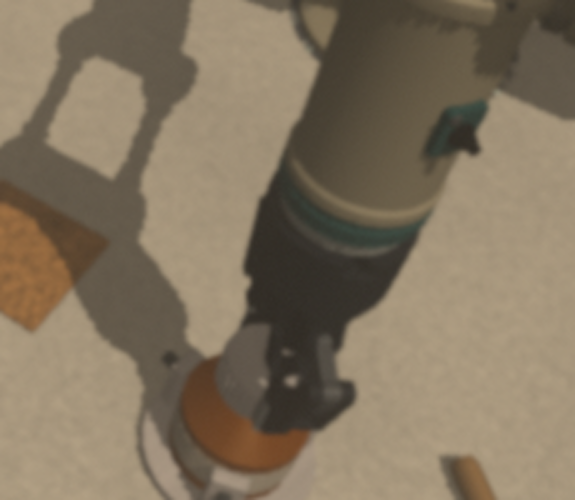

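The crop shows the cap held in the fingers at crop (250,370) above the amber shoulder. The wrist reads about -0.7 N, which matches the cap's own weight, so it's free. Next I lift straight up.

Emit:
{"op": "send_rows", "data": {"increments": [{"gripper":1,"linear":[0,0,0.006],"delta_rot":[0,0,0]},{"gripper":1,"linear":[0,0,0.014],"delta_rot":[0,0,0]},{"gripper":1,"linear":[0,0,0.024],"delta_rot":[0,0,0]},{"gripper":1,"linear":[0,0,0.034],"delta_rot":[0,0,0]},{"gripper":1,"linear":[0,0,0.044],"delta_rot":[0,0,0]},{"gripper":1,"linear":[0,0,0.054],"delta_rot":[0,0,0]},{"gripper":1,"linear":[0,0,0.06],"delta_rot":[0,0,0]},{"gripper":1,"linear":[0,0,0.06],"delta_rot":[0,0,0]}]}}

```text
clock: 9.75
position: [0.4823, 0.2388, 0.1496]
ee_rot: [0.001, 0.298, 0.955, 0.001]
contact_force: [-0.6, -0.2, -0.7]
width: 0.0525
gripper_force: 53.3
```

Emit:
{"op": "send_rows", "data": {"increments": [{"gripper":1,"linear":[0.001,-0.012,0],"delta_rot":[0,0,0]},{"gripper":1,"linear":[0.004,-0.04,0],"delta_rot":[0,0,0]},{"gripper":1,"linear":[0.008,-0.075,0],"delta_rot":[0,0,0]},{"gripper":1,"linear":[0.012,-0.11,0],"delta_rot":[0,0,0]},{"gripper":1,"linear":[0.015,-0.145,0],"delta_rot":[0,0,0]},{"gripper":1,"linear":[0.018,-0.18,0],"delta_rot":[0,0,0]},{"gripper":1,"linear":[0.021,-0.208,0],"delta_rot":[0,0,0]},{"gripper":1,"linear":[0.0215,-0.219,0],"delta_rot":[0,0,0]}]}}

```text
clock: 10.55
position: [0.5027, 0.0165, 0.1477]
ee_rot: [-0.0, 0.299, 0.954, -0.001]
contact_force: [0.1, 0.2, -0.5]
width: 0.0521
gripper_force: 53.3
```

Emit:
{"op": "send_rows", "data": {"increments": [{"gripper":1,"linear":[0,0,-0.02],"delta_rot":[0,0,0]},{"gripper":1,"linear":[0,0,-0.04],"delta_rot":[0,0,0]},{"gripper":1,"linear":[0,0,-0.06],"delta_rot":[0,0,0]},{"gripper":1,"linear":[0,0,-0.08],"delta_rot":[0,0,0]},{"gripper":1,"linear":[0,0,-0.1],"delta_rot":[0,0,0]},{"gripper":1,"linear":[0,0,-0.112],"delta_rot":[0,0,0]},{"gripper":1,"linear":[0,0,-0.12],"delta_rot":[0,0,0]},{"gripper":1,"linear":[0,0,-0.12],"delta_rot":[0,0,0]}]}}

```text
clock: 11.35
position: [0.5019, 0.0198, 0.0272]
ee_rot: [-0.001, 0.298, 0.955, -0.0]
contact_force: [-0.8, -0.4, 0.0]
width: 0.0521
gripper_force: 53.3
```

```bash
python3 - <<'E'
from h import *
s=get_state();print(s['clock'],s['position'],s['moment'],s['contact_force'],s['gripper_force'],s['width'])
a=shot('scene'); p=s['position'];print(proj(a,[p+[0,0,.0034],p+[0,0,.0314]]))
d=a['pixels'][150:270,270:420]; cv2.imwrite('pics/pl.png',cv2.resize(d,None,fx=5,fy=5,interpolation=cv2.INTER_CUBIC))
E
```

```text
11.35 [0.50193932 0.01977176 0.02720374] [-0.01969066 -0.02798067  0.01226545] [-0.77478257 -0.36164007  0.02036195] 53.33994582295418 0.05212059929852031
[[337.46105461 221.16543816]
 [338.39091302 211.79737398]]
```

View pics/pl.png

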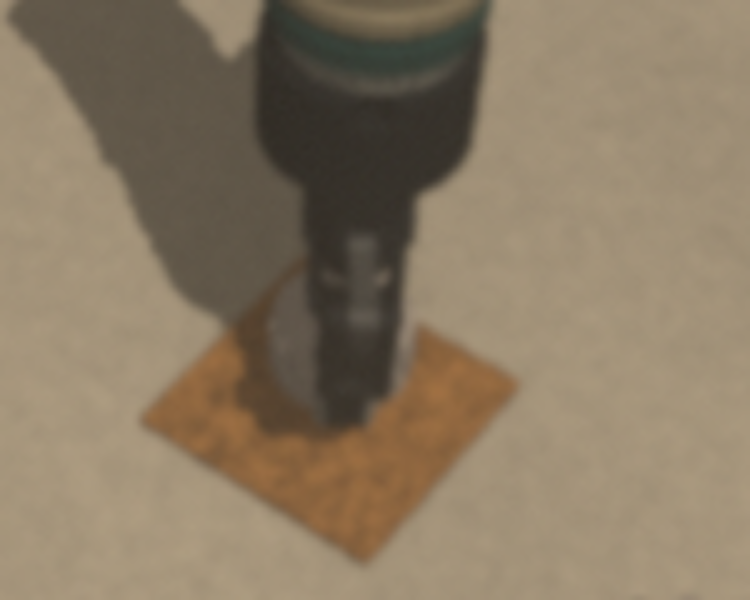

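The cap is held upright over the middle of the mat, around crop (345,340). The fingertips are level with its underside. I'll lower it in fine steps while watching the force.

Emit:
{"op": "send_rows", "data": {"increments": [{"gripper":1,"linear":[0,0,-0.006],"delta_rot":[0,0,0]},{"gripper":1,"linear":[0,0,-0.012],"delta_rot":[0,0,0]},{"gripper":1,"linear":[0,0,-0.016],"delta_rot":[0,0,0]},{"gripper":1,"linear":[0,0,-0.019],"delta_rot":[0,0,0]},{"gripper":1,"linear":[0,0,-0.021],"delta_rot":[0,0,0]},{"gripper":1,"linear":[0,0,-0.022],"delta_rot":[0,0,0]},{"gripper":1,"linear":[0,0,-0.022],"delta_rot":[0,0,0]}]}}

```text
clock: 12.1
position: [0.5031, 0.0196, 0.0062]
ee_rot: [-0.0, 0.298, 0.955, 0.0]
contact_force: [-0.6, -0.7, -1.5]
width: 0.0521
gripper_force: 53.3
```

Emit:
{"op": "send_rows", "data": {"increments": [{"gripper":1,"linear":[0,0,-0.001],"delta_rot":[0,0,0]},{"gripper":1,"linear":[0,0,-0.001],"delta_rot":[0,0,0]}]}}

```text
clock: 12.3
position: [0.5031, 0.0196, 0.0053]
ee_rot: [0.0, 0.298, 0.955, 0.0]
contact_force: [0.2, 0.2, -0.0]
width: 0.0523
gripper_force: 53.3
```

Emit:
{"op": "send_rows", "data": {"increments": [{"gripper":1,"linear":[0,0,-0.001],"delta_rot":[0,0,0]},{"gripper":1,"linear":[0,0,-0.001],"delta_rot":[0,0,0]}]}}

```text
clock: 12.5
position: [0.5031, 0.0196, 0.0043]
ee_rot: [-0.0, 0.298, 0.955, 0.0]
contact_force: [0.0, -0.5, -0.8]
width: 0.0525
gripper_force: 53.3
```

Emit:
{"op": "send_rows", "data": {"increments": [{"gripper":1,"linear":[0,0,-0.001],"delta_rot":[0,0,0]},{"gripper":1,"linear":[0,0,-0.001],"delta_rot":[0,0,0]}]}}

```text
clock: 12.7
position: [0.503, 0.0196, 0.0032]
ee_rot: [-0.0, 0.298, 0.955, 0.0]
contact_force: [0.4, 0.1, -0.8]
width: 0.0525
gripper_force: 53.3
```

Emit:
{"op": "send_rows", "data": {"increments": [{"gripper":1,"linear":[0,0,-0.0005],"delta_rot":[0,0,0]},{"gripper":1,"linear":[0,0,-0.0005],"delta_rot":[0,0,0]}]}}

```text
clock: 12.9
position: [0.5031, 0.0196, 0.0028]
ee_rot: [-0.0, 0.298, 0.955, 0.0]
contact_force: [-0.1, 0.1, -0.7]
width: 0.0523
gripper_force: 53.3
```

Emit:
{"op": "send_rows", "data": {"increments": [{"gripper":1,"linear":[0,0,-0.0005],"delta_rot":[0,0,0]},{"gripper":1,"linear":[0,0,-0.0005],"delta_rot":[0,0,0]}]}}

```text
clock: 13.1
position: [0.5031, 0.0196, 0.0027]
ee_rot: [0.0, 0.298, 0.955, 0.0]
contact_force: [-1.0, 0.1, 3.3]
width: 0.0526
gripper_force: 54.0
```

Emit:
{"op": "send_rows", "data": {"increments": [{"gripper":1,"linear":[0,0,-0.0005],"delta_rot":[0,0,0]},{"gripper":1,"linear":[0,0,-0.0005],"delta_rot":[0,0,0]}]}}

```text
clock: 13.3
position: [0.5031, 0.0196, 0.0027]
ee_rot: [0.0, 0.298, 0.955, 0.0]
contact_force: [-1.2, 0.3, 8.2]
width: 0.0523
gripper_force: 54.7
```

It made contact at the expected height. I'll ease the grip, open and retreat.

Emit:
{"op": "send_rows", "data": {"increments": [{"gripper":1,"linear":[0,0,0],"delta_rot":[0,0,0]},{"gripper":1,"linear":[0,0,0],"delta_rot":[0,0,0]}], "newtons": 20}}

```text
clock: 13.5
position: [0.5031, 0.0196, 0.0027]
ee_rot: [0.0, 0.298, 0.955, 0.0]
contact_force: [-1.6, 0.6, 7.7]
width: 0.0525
gripper_force: 54.7
```

Emit:
{"op": "send_rows", "data": {"increments": [{"gripper":-0.4,"linear":[0,0,0],"delta_rot":[0,0,0]},{"gripper":-0.7,"linear":[0,0,0],"delta_rot":[0,0,0]},{"gripper":-1,"linear":[0,0,0],"delta_rot":[0,0,0]},{"gripper":-1,"linear":[0,0,0],"delta_rot":[0,0,0]},{"gripper":-1,"linear":[0,0,0],"delta_rot":[0,0,0]}]}}

```text
clock: 14.0
position: [0.5031, 0.0196, 0.0017]
ee_rot: [-0.0, 0.298, 0.955, 0.0]
contact_force: [-0.6, -0.0, 0.2]
width: 0.0854
gripper_force: 0.0
```

Emit:
{"op": "send_rows", "data": {"increments": [{"gripper":-1,"linear":[0,0,0.01],"delta_rot":[0,0,0]},{"gripper":-1,"linear":[0,0,0.025],"delta_rot":[0,0,0]},{"gripper":-1,"linear":[0,0,0.05],"delta_rot":[0,0,0]},{"gripper":-1,"linear":[0,0,0.08],"delta_rot":[0,0,0]},{"gripper":-1,"linear":[0,0,0.11],"delta_rot":[0,0,0]},{"gripper":-1,"linear":[0,0,0.14],"delta_rot":[0,0,0]},{"gripper":-1,"linear":[0,0,0.17],"delta_rot":[0,0,0]},{"gripper":-1,"linear":[0,0,0.2],"delta_rot":[0,0,0]}]}}

```text
clock: 14.8
position: [0.5028, 0.0196, 0.2039]
ee_rot: [0.0, 0.298, 0.955, 0.0]
contact_force: [1.2, 0.6, 0.1]
width: 0.0852
gripper_force: 0.0
```

Emit:
{"op": "send_rows", "data": {"increments": [{"gripper":-1,"linear":[-0.04,0,0],"delta_rot":[0,0,0]},{"gripper":-1,"linear":[-0.08,0,0],"delta_rot":[0,0,0]},{"gripper":-1,"linear":[-0.12,0,0],"delta_rot":[0,0,0]},{"gripper":-1,"linear":[-0.15,0,0],"delta_rot":[0,0,0]},{"gripper":-1,"linear":[-0.15,0,0],"delta_rot":[0,0,0]},{"gripper":-1,"linear":[-0.15,0,0],"delta_rot":[0,0,0]}]}}

```text
clock: 15.4
position: [0.3532, 0.0196, 0.2027]
ee_rot: [0.001, 0.298, 0.955, 0.0]
contact_force: [1.0, -0.3, 0.6]
width: 0.0852
gripper_force: 0.0
```

```bash
python3 - <<'E'
from h import *
s=get_state();print(s['clock'],s['position'],s['contact_force'],s['qd'].round(3))
a=shot('scene','scene9.png'); print(proj(a,[[.503,.0195,.034],[.503,.0195,.006]]))
E
```

```text
15.4 [0.35321457 0.01955153 0.20271188] [ 1.03623184 -0.26981712  0.61491137] [ 0.003  0.035 -0.031  0.002 -0.012 -0.001]
[[337.04452942 220.19536785]
 [336.17075037 229.11867219]]
```

View pics/scene9.png

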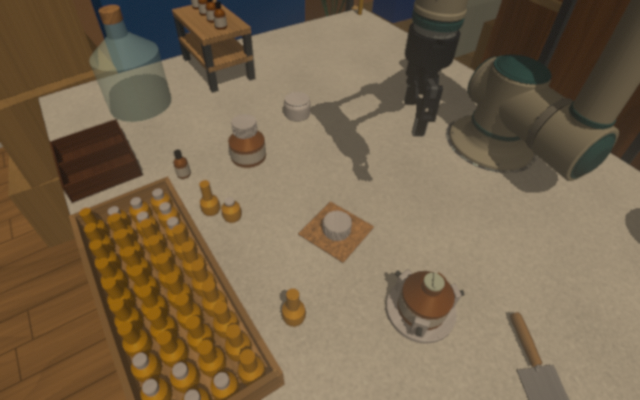

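The cap sits upright in the middle of the mat at (337,224). The clamped jar's neck is bare at (434,282), the other jar is still at (247,142), and the arm is clear of everything.

```bash
python3 -c "
from rig import sign_off
print(sign_off())"
```

```text
the job is handed in; nothing more can be done
None
```

I unscrewed the clamped jar's cap in two twists, lifted it straight off and set it down gently, right way up, in the middle of the cork mat; the other jar was left untouched, and I signed off with about 15.5 s on the clock.

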